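# Lens clip onto the curved prism frame bar

### The job

Take the brass lens clip out of its wooden rack, thread it onto the free end of the curved bronze bar held in the vise, and slide it round the bend until it is fully home against the shoulder, with the lip at its foot facing the inside of the bend. In the rack it can only be taken by its bored ends, so stand it on the cork pad and take it again by its flat flanks before threading it. Let go of it there, and leave the other things on the bench where they are.

Things in the scene. Friction and masses are not known exactly. Their poses are not given: they have to be found in the camera images.
- clip_mid (a point): brass lens clip: upright block, 30 x 30 mm in plan, 56 mm tall, about 0.3 kg, with a straight bore right through along its x axis. A lip (8 mm out, 5 mm tall, 30 mm long) runs along the foot of its +y flank; the rest of both y flanks is flat and parallel. z is up. This point is its centre, 28 mm above its underside. Grip it about 34 mm above its underside: fingertips then clear the lip
- clip_bore (a point): centre of the clip's rectangular bore, 41 mm above its underside; the bore runs along x, is 13 mm wide (y) and 17 mm tall, open at both ends
- rack_slot (a point): wooden rack, screwed down; the clip starts in it, axes parallel to the rack's, on a floor 10 mm above the bench (this point: the floor's middle). Two cheeks, 24 mm long (x), 62 mm tall over the floor, cover the clip's y flanks; outer faces at y = -27 and +35 mm. So here it can only be taken by its bored x ends, 3 mm proud of the cheeks. Base 60 x 90 mm. Lift 70 mm to clear
- pad_top (a point): a free flat cork pad, 110 x 110 mm and 4 mm thick, fixed to the bench: room to stand the clip down upright. This point is the centre of its upper face
- bar_tip (a point): free end of the bronze bar: level, centre line 115 mm above the bench, 8 mm wide, 12 mm tall (first 4 mm slimmer). In this point's axes (z up; same for all points of the bar) it runs 30 mm straight along +x, bends 90 degrees left to +y on a 110 mm centre-line radius, then runs 35 mm straight along +y to the shoulder. Free space below it and on both sides
- bend_centre (a point): centre of the bar's bend, at the bar's height: 30 mm along +x and 110 mm along +y from bar_tip
- bar_home (a point): where the bore's centre is when the clip is fully home: on the bar's centre line, 110 mm along +x and 20 mm along +y from bend_centre. The bar runs along +y here; the shoulder's face (24 mm wide, 28 mm tall) is 15 mm farther. A released clip hangs by its bore's roof, 2.5 mm lower. The vise jaws, 98 mm tall, begin 35 mm beyond the shoulder's face
- prism: bystander: curved triangular glass prism segment lying flat, about 48 wide, 150 long, 40 tall; origin at the middle of its underside (mm)
- dish: bystander: round pewter dish, 110 across, 18 tall; origin at the centre of its underside (mm)
- brush: bystander: bristle brush with a horn handle, lying, 165 long, 22 thick; origin 18 from the middle towards the bristles, on the underside (mm)
- jar: bystander: round glass jar with a lid, 56 across, 85 tall; origin at the centre of its underside (mm)
- weight: bystander: small round iron weight with a knob, 44 across, 50 tall; origin at the centre of its underside (mm)
- loupe: bystander: plain bronze ring lying flat, 60 across, 14 tall; origin at the centre of its underside (mm)
- wedge: bystander: plain wooden block, 90 x 35 x 25 tall; origin at the centre of its underside (mm)
There are look-alikes about, which are no part of the job. What is meant by the part that bears clip_mid is not blue, and is the smaller of those in its own colour.

How it is judged (in metres and radians):
At the end, for the whole second after the job is handed in: The clip hangs at rest on the bar, released, within 4.5 mm of touching the shoulder, its bore along the bar (within 0.15 rad), upright (within 0.2 rad), its lip towards the inside of the bend (x of clip_bore in the frame of bar_home between -0.006 and 0.006 m and y of clip_bore in the frame of bar_home between -0.0045 and 0.004 m and z of clip_bore in the frame of bar_home between -0.01 and 0.007 m and angle between the x axis of clip_mid and the y axis of bar_home, either way round below 0.15 rad and angle between clip_mid's own z axis and vertical below 0.2 rad and y of bend_centre in the frame of clip_mid above 0.05 m and linear speed of clip below 0.02 m/s).
It fails at once if a bystander on the bench is moved by more than 25 mm (distance of any of prism, dish, brush, jar, weight, loupe, wedge from where it was at the start of the episode above 0.025 m).
It also fails if it takes over 69 s, if anything falls off the work surface, if the arm or the gripper's body presses on something with over 40 N, if the wrist force passes 120 N, or if a joint passes its speed limit or range.

### The arm

A 6-joint arm with a two-finger parallel gripper is mounted at the origin on the work surface. World frame = base frame: x ahead of the robot, y to its left, z up, the work surface at z = 0. Lengths are in m, angles in degrees, forces in N, time in s.
With the tool pointing down it reaches from about 0.25 to 0.725 m from the base axis. Payload 9.7 kg.
Tool frame: the origin (TCP) lies midway between the tips of the shut fingers; the grasp point (between the pads) lies bot.hold_point_z behind it (bot.hold_point_z is the distance from the TCP to the grasp point, in m); z points along the fingers, y is the line along which they close (so a half turn about z gives the same grasp; the last joint's range is limited). The gripper opens to 85 mm and grips with 20 to 120 N. Pads are 22 mm wide; open, the fingers measure 114 mm over their backs; the gripper's body (76 mm by 85 mm) begins 54 mm behind the grasp point. The pads swing forward as they close: fully open they stand 13 mm farther back than shut.
Start: joints at [73.281, 4.979, 10.078, 95.1, 0, 90], TCP at [0.158, 0.527, 0.209] pointing down, gripper open.
Joint ranges: [-179.16, 179.16], [-48.56, 103.87], [-65.8, 70.77], [-126.05, 130.52], [-82.76, 87.17], [-180, 180]. Speed limits (degrees/s): [127.2, 127.2, 147.25, 180, 180, 180].

### API

Orientations are given as [roll, pitch, yaw] about the fixed x, y, z axes, in that order (R = Rz(yaw) Ry(pitch) Rx(roll)).
In Python, from workcell import bot, camera, camera_model, ticket gives the robot as it stands.
- The arm moves only by the tool send_rows, never from a script. Its argument "targets" is text: rows parted by semicolons, each of 5 numbers parted by spaces: the shift along the tool's x, y, z in mm, then the turn about the tool's z in degrees, then the closure in counts, from 0 (fully open) to 255 (shut). A call has 1 to 20 rows; each row is the pose to reach, as a shift and turn from the pose commanded when the call began, along the tool's axes at that moment; what a row does not reach only later rows make up. A row lasts 1/8 s, in which the tool goes at most 62.5 mm and 10.7 degrees, less where a joint would pass 70% of its speed; a pose out of reach is approached as far as the arm can. A call with a gripper value outside its range is refused whole. The fingers move at their own pace and stop on an object; "newtons" is the grip in N (left out, the last holds). Time passes only in rows, so rows that repeat a pose let the fingers close. It gives the time, the measured TCP pose, the force, the opening and the grip force at its end, in the units of the state.
- bot.get_obs(): the state, without advancing time (a new reading comes with each control period).
- camera(name): name is "side" or "top" or "wrist"; returns the picture (420x560x3 uint8, blue, green, red); there is no depth.
- camera_model(name): a dict with "K" (3x3 intrinsics, pixels), "dist_coeffs" ([k1, k2, p1, p2, k3] as OpenCV has them; the pictures are not rectified), "pose" (4x4, takes a point from camera to world coordinates); the wrist camera has in their place "T_tool_cam" (4x4, takes a point from camera to tool coordinates, whose origin is the TCP and whose axes are the flange's). Camera axes: x right, y down, z forward; pixel columns grow to the right and rows downward; lengths in m; the calibration is good to about 2 mm. A picture is of the moment at which its call begins: read the wrist's pose just before it. camera_model takes no time and is no camera call.
- ticket.job_done(): hands the job in; it is judged then, once.
The state is a dict: "time": time; "q": joint angles; "qd": joint speeds; "joint_efforts": joint torques, N m; "ee_pos": TCP position; "tcp_rot": TCP orientation; "wrist_force": force on the tool from outside, world axes, zero at the start; "torque": the same for the moment, N m; "opening": finger opening in m; "grasp_force": force on a finger pad.
Only numpy, scipy, OpenCV 4.12 (cv2) and the standard library are available. Lean on these libraries where they do the work, as an engineer would, in place of code of your own. Each camera call takes 0.05 s, during which the arm holds its last target. There are 200 camera calls.

## Working session

There is one attempt and no reset: what is moved stays moved. The work goes in short steps, Python scripts to look and compute and a tool call to move; the robot and the scene stay as the last step left them, time stands still between calls to the robot, and variables do not carry over. Pictures are saved under pics/ and viewed, at most 10 in all, crops included, and the job is handed in when it is done.

Besides the shell and the picture viewer there is one more tool, called as name(argument=value, ...) on one line, values as JSON. send_rows: Moves the arm, as the interface text tells. Its arguments: {"type":"object","properties":{"targets":{"type":"string"},"newtons":{"type":"number"}},"required":["targets"]}

```bash
mkdir -p pics; ls; python3 - <<'E'
from workcell import bot,camera,camera_model,ticket
import cv2,numpy as np
for n in("top","side"):
    im=camera(n);cv2.imwrite(f"pics/{n}0.png",cv2.resize(im,(800,600),interpolation=cv2.INTER_CUBIC));cv2.imwrite(f"{n}0.png",im)
    m=camera_model(n);print(n,np.round(m["K"],1).tolist(),np.round(m["dist_coeffs"],3),np.round(m["pose"],3).tolist())
print(np.round(camera_model("wrist")["T_tool_cam"],3).tolist(),bot.hold_point_z)
print(bot.get_obs())
E
```

```text
pics
top [[530.8, 0.0, 279.2], [0.0, 530.8, 207.1], [0.0, 0.0, 1.0]] [-0.119  0.     0.     0.     0.   ] [[0.015, -0.987, 0.161, 0.316], [-1.0, -0.019, -0.023, -0.076], [0.026, -0.16, -0.987, 1.617], [0.0, 0.0, 0.0, 1.0]]
side [[474.0, 0.0, 277.4], [0.0, 474.0, 208.9], [0.0, 0.0, 1.0]] [-0.024  0.     0.     0.     0.   ] [[0.901, -0.296, 0.317, 0.199], [-0.433, -0.635, 0.639, -0.834], [0.013, -0.713, -0.701, 0.915], [0.0, 0.0, 0.0, 1.0]]
[[-0.0, -0.952, -0.307, 0.08], [1.0, -0.0, -0.001, 0.0], [0.001, -0.307, 0.952, -0.165], [0.0, 0.0, 0.0, 1.0]] 0.0187
{'time': 0.1, 'q': array([7.32805359e+01, 5.00844370e+00, 1.00398597e+01, 9.50980080e+01,
       3.40955221e-05, 9.00007101e+01]), 'qd': array([-0.09269795, -0.10169436,  0.01695615,  0.13139145, -0.0472089 ,
       -0.03811883]), 'joint_efforts': array([ 8.46462535e-04, -5.21559191e+01,  4.65653801e+01,  1.59449381e-02,
       -6.51504664e-06, -6.86996103e-06]), 'ee_pos': array([0.15816535, 0.52654325, 0.20805697]), 'tcp_rot': array([-1.79933408e+02, -3.32702353e-05,  1.63279826e+02]), 'wrist_force': array([-0.38037351, -0.16760699, -0.61049615]), 'torque': array([0.03057117, 0.01035311, 0.05135683]), 'grasp_force': 0.0, 'opening': 0.08529242335704226}
```

View pics/top0.png

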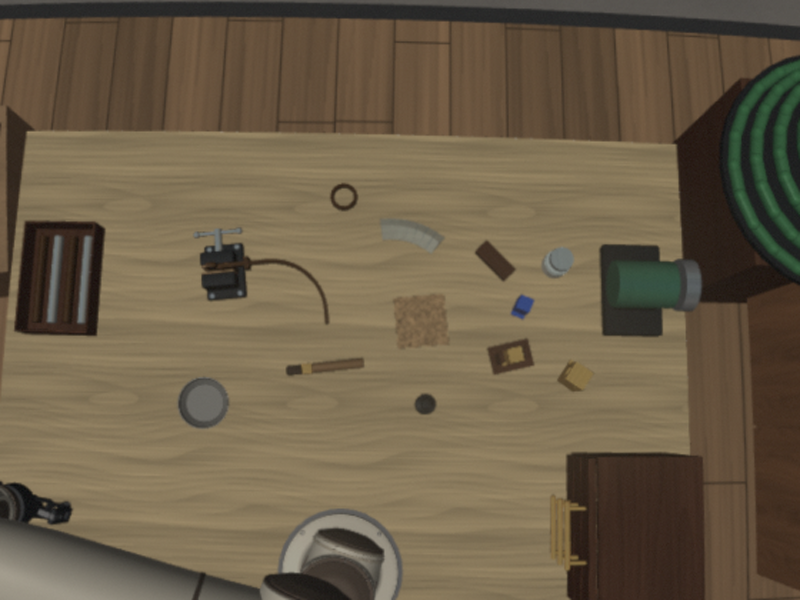

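View pics/side0.png

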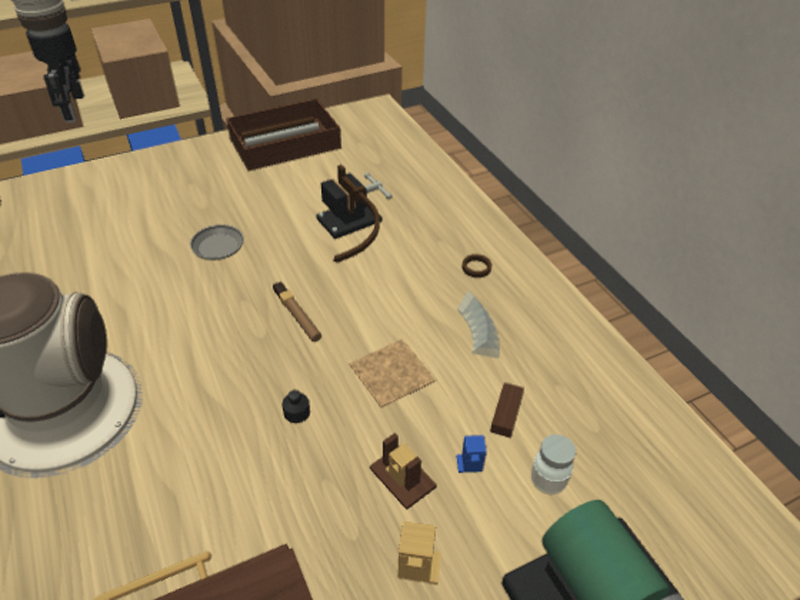

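The brass candidates in the top view are the small one in the dark rack at (513,354) and a larger one standing free at (575,376). There is also a blue one at (522,306). The clip in the rack fits: it's brass, the smaller of the two, and in the rack. I'll confirm that in an enlarged crop.

```bash
python3 - <<'E'
import cv2,numpy as np
t=cv2.imread("top0.png");s=cv2.imread("side0.png")
def c(im,x0,y0,w,h,k):return cv2.resize(im[y0:y0+h,x0:x0+w],(w*k,h*k),interpolation=cv2.INTER_CUBIC)
# top rack crop x335-435,y195-285 ; side crop
a=c(t,335,200,100,75,4); b=c(s,250,295,100,75,4); d=c(t,135,155,100,75,4); e=c(s,215,110,100,75,4)
cv2.imwrite("pics/crop1.png",np.vstack([np.hstack([a,b]),np.hstack([d,e])]))
E
```

```text
(no output)
```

View pics/crop1.png

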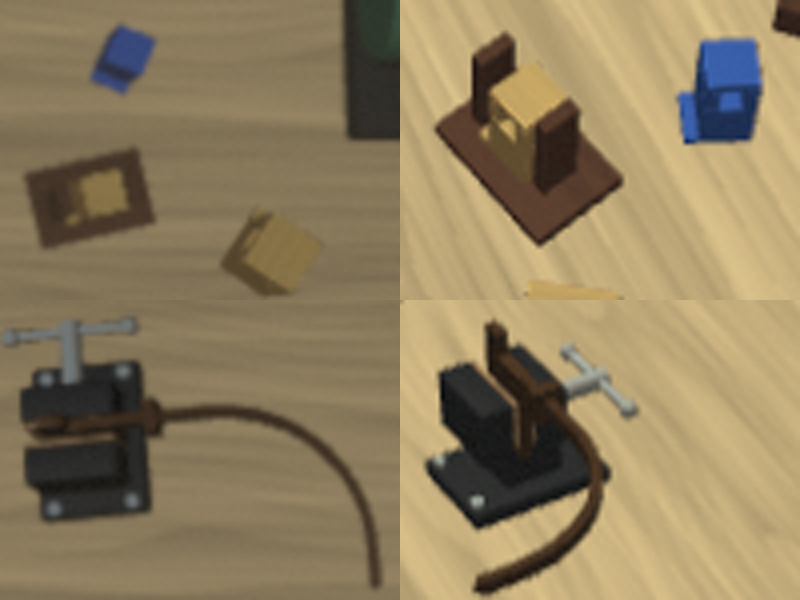

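The crop confirms it. The smaller brass clip sits between the rack cheeks, with its top at crop (103,192) and its lip gap on the left (world +y) side. The bigger brass block at (275,250) and the blue one are look-alikes. The bar tip is at crop (376,585) and the shoulder at (155,415).

```bash
cat > h.py <<'E'
from workcell import bot,camera,camera_model,ticket
import cv2,numpy as np
from scipy.spatial.transform import Rotation as Ro
def T_tool(o=None):
    o=o or bot.get_obs();T=np.eye(4);T[:3,:3]=Ro.from_euler('xyz',o['tcp_rot'],degrees=True).as_matrix();T[:3,3]=o['ee_pos'];return T
def cam(name,T=None):
    m=camera_model(name);return np.array(m['K']),np.array(m['dist_coeffs']),(np.array(m['pose']) if name!='wrist' else T@np.array(m['T_tool_cam']))
def hit(name,uv,z,T=None):
    K,d,P=cam(name,T);n=cv2.undistortPoints(np.array(uv,float).reshape(-1,1,2),K,d).reshape(-1,2)
    r=np.c_[n,np.ones(len(n))]@P[:3,:3].T;z=np.broadcast_to(z,len(r));return P[:3,3]+r*((z-P[2,3])/r[:,2])[:,None]
def proj(name,X,T=None):
    K,d,P=cam(name,T);Q=np.linalg.inv(P);return cv2.projectPoints(np.array(X,float).reshape(-1,1,3),cv2.Rodrigues(Q[:3,:3])[0],Q[:3,3],K,d)[0].reshape(-1,2)
def go(x,y,z,yaw):
    "tool shift mm, turn deg from measured pose"
    o=bot.get_obs();T=T_tool(o);s=T[:3,:3].T@(np.array([x,y,z])-T[:3,3])*1000
    print("shift",s.round(1),"turn",round((-(yaw-o['tcp_rot'][2])+180)%360-180,2),"t",round(o['time'],2))
E
python3 - <<'E'
from h import *
np.set_printoptions(precision=4,suppress=True)
a=np.array([[25,175],[135,148],[155,215],[43,248]])/4+[335,200]
r=hit('top',a,.010);print(r,r.mean(0));e=r[0]-r[1]+r[3]-r[2];print('rack yaw',np.degrees(np.arctan2(-e[0],e[1])))
print('clip top',hit('top',[[335+103/4,200+192/4]],.066))
print('rack side',hit('side',np.array([[435,130],[475,95],[622,182],[540,243]])/[4]+[150,295],.010).mean(0))
for n,t,s in(('top',[229,226.2],[173.7,183.7]),('side',[235,182],[215+150/4,110+90/4])):
    p=hit(n,[t,s],.115);v=p[1]-p[0];print(n,p,np.degrees(np.arctan2(v[1],v[0])-np.arctan2(145,140)),np.linalg.norm(v))
print('pad',hit('top',[[295.4,224.7]],.004),hit('side',np.array([[393,372]])/1.4286,.004))
E
```

```text
[[ 0.4683 -0.3043  0.01  ]
 [ 0.4903 -0.3893  0.01  ]
 [ 0.4391 -0.4043  0.01  ]
 [ 0.4129 -0.318   0.01  ]] [ 0.4527 -0.354   0.01  ]
rack yaw 15.76035908607856
clip top [[ 0.4513 -0.3542  0.066 ]]
rack side [ 0.4446 -0.3589  0.01  ]
top [[0.5029 0.0313 0.115 ]
 [0.6233 0.1949 0.115 ]] 7.642425294286653 0.20317714313307364
side [[0.5055 0.0301 0.115 ]
 [0.6323 0.2094 0.115 ]] 8.741220670948612 0.21966706207911219
pad [[ 0.5251 -0.164   0.004 ]] [[ 0.5276 -0.164   0.004 ]]
```

```bash
python3 - <<'E'
from h import *
print(np.round(camera_model('wrist')['K'],0).tolist(),camera_model('wrist')['dist_coeffs'])
go(.53,.06,.28,98)
E
```

```text
[[295.0, 0.0, 282.0], [0.0, 295.0, 210.0], [0.0, 0.0, 1.0]] [-0.02376128  0.          0.          0.          0.        ]
shift [-490.3 -339.9  -71.5] turn 65.28 t 0.1
```

send_rows(targets="-35 -24 -60 5 0;-490 -340 -72 65 0;-490 -340 -72 65 0;-490 -340 -72 65 0;-490 -340 -72 65 0;-490 -340 -72 65 0;-490 -340 -72 65 0;-490 -340 -72 65 0;-490 -340 -72 65 0;-490 -340 -72 65 0;-490 -340 -72 65 0;-490 -340 -72 65 0;-490 -340 -72 65 0;-490 -340 -72 65 0;-490 -340 -72 65 0;-490 -340 -72 65 0", newtons=40)

```text
time: 2.1
ee_pos: [0.5296, 0.0605, 0.2808]
tcp_rot: [180.0, -0.0, 98.3]
wrist_force: [0.4, -0.3, 0.1]
opening: 0.0852
grasp_force: 0.0
```

```bash
python3 - <<'E'
from h import *
o=bot.get_obs();print(o['time'],o['ee_pos'],o['tcp_rot'],o['q'],o['qd'])
np.save('Tbar.npy',T_tool(o));im=camera('wrist');cv2.imwrite('wbar.png',im);cv2.imwrite('pics/wbar.png',cv2.resize(im,(800,600),interpolation=cv2.INTER_CUBIC))
go(.44,-.37,.2,105.8)
E
```

```text
2.1 [0.52956102 0.06053062 0.28083614] [ 1.79983729e+02 -2.51165540e-04  9.83185343e+01] [6.52036194e+00 4.94509270e+00 1.82125891e+01 1.03251241e+02
 7.61620690e-04 8.82018278e+01] [-0.19364538  0.22232372  0.19312124 -0.04171919  0.03753854 -0.09450512]
shift [-413.  -150.8   80.7] turn -7.49 t 2.15
```

View pics/wbar.png

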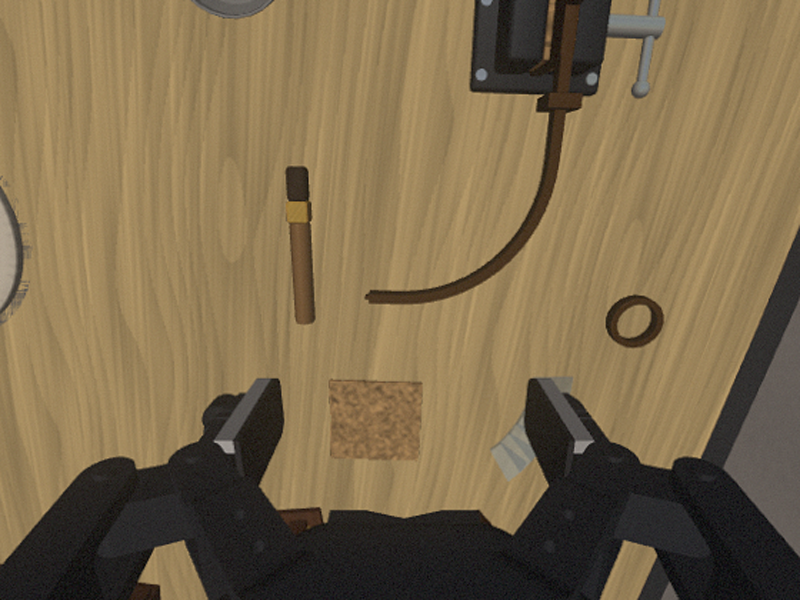

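Bar in the wrist view: tip at (366,297), bend through (500,260), shoulder face near (557,110). The pad corners are (330,379), (422,382), (420,460) and (330,458). I'll fit the bar's silhouette to get its pose.

```bash
cat > barfit.py <<'E'
from h import *
from scipy.optimize import minimize
def cl():
    s=np.linspace(4,30,5);a=np.radians(np.linspace(0,90,25))[1:]
    P=[(x,0,0) for x in s]+[(30+110*np.sin(t),110-110*np.cos(t),np.degrees(t)) for t in a]+[(140,y,90) for y in (120,130,144)]
    return np.array(P)
C=cl()
def mask(p,T,S,shape):
    x,y,th=p;m=np.zeros(shape,np.uint8);R=Ro.from_euler('z',th,degrees=True).as_matrix()
    n=np.c_[-np.sin(np.radians(C[:,2])),np.cos(np.radians(C[:,2])),0*C[:,0]]*4
    c=np.c_[C[:,:2],0*C[:,0]]
    pts=np.stack([c+n+[0,0,6],c-n+[0,0,6],c+n-[0,0,6],c-n-[0,0,6]],1)/1000
    W=pts@R.T+[x,y,.115];uv=proj('wrist',W.reshape(-1,3),T).reshape(-1,4,2)
    for i in range(len(c)-1):
        h=cv2.convexHull(((np.r_[uv[i],uv[i+1]]+.5)*S-.5).astype(np.float32));cv2.fillConvexPoly(m,(h*16).round().astype(np.int32),1,shift=4)
    return m
E
python3 - <<'E'
from barfit import *
T=np.load('Tbar.npy');im=cv2.imread('wbar.png');S=4
big=cv2.resize(im,None,fx=S,fy=S,interpolation=cv2.INTER_CUBIC)
g=cv2.GaussianBlur(big,(0,0),2).max(2);obs=(g<105).astype(np.uint8)
roi=np.zeros_like(obs);roi[:,:]=cv2.dilate(mask((.504,.031,8),T,S,obs.shape),np.ones((81,81)));
print(obs[roi>0].mean())
f=lambda p:1-((a:=mask((p[0]/1e3,p[1]/1e3,p[2]),T,S,obs.shape))&obs).sum()/((a|obs)*roi).sum()
for x0 in((504,31,8),(507,28,9)):
    r=minimize(f,x0,method='Nelder-Mead',options=dict(initial_simplex=[x0,(x0[0]+5,x0[1],x0[2]),(x0[0],x0[1]+5,x0[2]),(x0[0],x0[1],x0[2]+3)]));print(r.x,r.fun)
p=r.x;m=mask((p[0]/1e3,p[1]/1e3,p[2]),T,S,obs.shape)
o=cv2.imread('wbar.png');v=np.hstack([big[240:920,980:1640],np.dstack([obs*255,m*255,obs*0])[240:920,980:1640]])
cv2.imwrite('pics/fit.png',cv2.resize(v,(800,412)))
pd=hit('wrist',np.array([[330,379],[422,382],[420,460],[330,458]])/1.4286,.004,T);print(pd,pd.mean(0))
E
```

```text
0.30307063774783993
[504.17238104  32.35646154   8.87888597] 0.18604203278846387
[506.57110534  32.20040069  10.09601872] 0.18819436112777443
[[ 0.46637327 -0.11074803  0.004     ]
 [ 0.57389435 -0.0989952   0.004     ]
 [ 0.58890152 -0.20849016  0.004     ]
 [ 0.47632562 -0.22200189  0.004     ]] [ 0.52637369 -0.16005882  0.004     ]
```

View pics/fit.png

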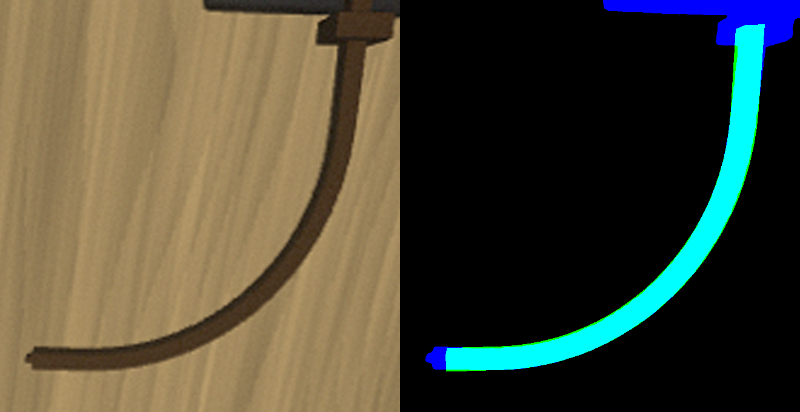

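send_rows(targets="-413 -151 20 -7.5 0;-413 -151 20 -7.5 0;-413 -151 20 -7.5 0;-413 -151 20 -7.5 0;-413 -151 40 -7.5 0;-413 -151 80 -7.5 0;-413 -151 80 -7.5 0;-413 -151 80 -7.5 0;-413 -151 80 -7.5 0;-413 -151 80 -7.5 0;-413 -151 80 -7.5 0")

```text
time: 3.52
ee_pos: [0.4405, -0.3693, 0.2019]
tcp_rot: [179.9, 0.1, 105.9]
wrist_force: [0.1, -0.4, -0.1]
opening: 0.0854
grasp_force: 0.0
```

The fit follows the bar, but the two ends disagree by a few mm: the tip starts at fit x≈27 (full width at 36) and the shoulder's lower edge is at y≈48. I'll refit with the shoulder and slim tip masked out, and take the rack view.

```bash
python3 - <<'E'
from barfit import *
T=np.load('Tbar.npy');im=cv2.imread('wbar.png');S=4
big=cv2.resize(im,None,fx=S,fy=S,interpolation=cv2.INTER_CUBIC)
obs=(cv2.GaussianBlur(big,(0,0),2).max(2)<105).astype(np.uint8)
roi=cv2.dilate(mask((.505,.032,9),T,S,obs.shape),np.ones((81,81)));roi[:330]=0;obs[:,:1039]=0
def f(p):
    T2=T.copy();T2[2,3]+=p[3]/1e3
    a=mask((p[0]/1e3,p[1]/1e3,p[2]),T2,S,obs.shape)*roi
    return 1-(a&obs).sum()/((a|obs)*roi).sum()
for free in(0,1):
  x0=np.array([504,32,8.5,0]);D=np.diag([4,4,2,5.*free])
  r=minimize(f,x0,method='Nelder-Mead',options=dict(initial_simplex=[x0]+[x0+d for d in D] if free else None)) if free else minimize(lambda p:f([*p,0]),x0[:3],method='Nelder-Mead',options=dict(initial_simplex=[x0[:3]]+[x0[:3]+d[:3] for d in D[:3]]+[])) if 0 else None
  if r is None:
    q=x0[:3];r=minimize(lambda p:f([*p,0]),q,method='Nelder-Mead',options=dict(initial_simplex=[q,q+[4,0,0],q+[0,4,0],q+[0,0,2]]))
  print(r.x,r.fun)
o=bot.get_obs();np.save('Track.npy',T_tool(o));im=camera('wrist');cv2.imwrite('wrack.png',im);cv2.imwrite('pics/wrack.png',cv2.resize(im,(800,600),interpolation=cv2.INTER_CUBIC))
E
```

```text
[501.70260914  32.5875274    7.69492846] 0.059321297128118955
[501.16808673  32.09835416   7.01738098   2.84589717] 0.051985981308411255
```

View pics/wrack.png

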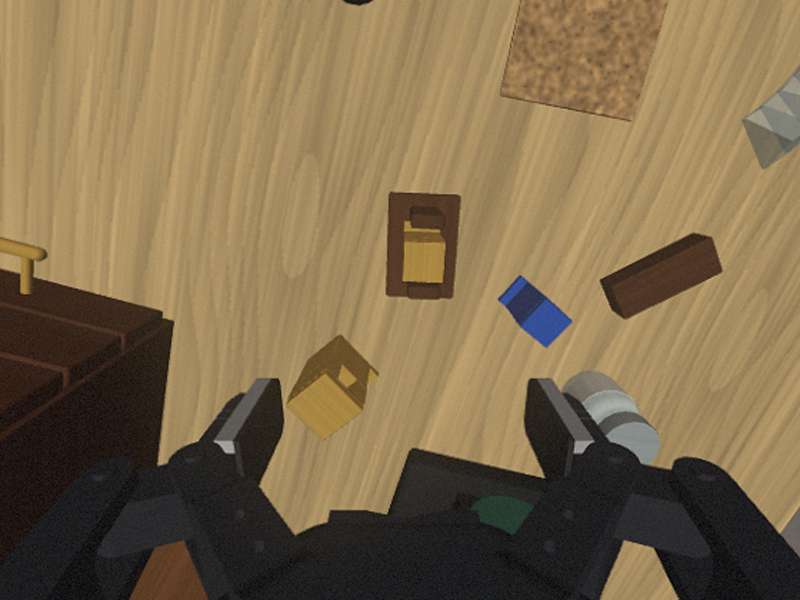

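Rack view: the clip's top face has corners (403,244), (444,244), (444,286) and (403,283), with the lip on the upper (world +y) side. The rack base corners are (388,192), (461,196), (454,298) and (386,296).

```bash
python3 - <<'E'
from h import *
np.set_printoptions(precision=4,suppress=True)
T=np.load('Track.npy')
for c,z in(([[403,244],[444,244],[444,286],[403,283]],.066),([[388,192],[461,196],[454,298],[386,296]],.010)):
    p=hit('wrist',np.array(c)/1.4286,z,T);e=p[1]-p[0]+p[2]-p[3];print(p.mean(0),np.degrees(np.arctan2(e[1],e[0])),np.linalg.norm(p[1]-p[0]),np.linalg.norm(p[3]-p[0]))
c=hit('wrist',np.array([[403,244],[444,244],[444,286],[403,283]])/1.4286,.066,T).mean(0)
go(c[0],c[1],.0253,105.8)
E
```

```text
[ 0.4512 -0.3562  0.066 ] 13.653600970503337 0.029500046947969098 0.029106416090395142
[ 0.452  -0.3539  0.01  ] 13.459742105438476 0.060292006394209174 0.08968609459841194
shift [  9.9  13.7 176.4] turn 0.07 t 3.58
```

send_rows(targets="9.5 14 40 1.5 0;9.5 14 90 1.5 0;9.5 14 130 1.5 0;9.5 14 155 1.5 0;9.5 14 170 1.5 0;9.5 14 176 1.5 0;9.5 14 176 1.5 0;9.5 14 176 1.5 120;9.5 14 176 1.5 150;9.5 14 176 1.5 255;9.5 14 176 1.5 255;9.5 14 176 1.5 255;9.5 14 176 1.5 255;9.5 14 176 1.5 255", newtons=40)

```text
time: 5.32
ee_pos: [0.4509, -0.3576, 0.0252]
tcp_rot: [180.0, 0.0, 104.3]
wrist_force: [-0.3, 0.1, 6.3]
opening: 0.0287
grasp_force: 41.0
```

send_rows(targets="0 0 -10 0 255;0 0 -40 0 255;0 0 -80 0 255;0 0 -110 0 255;0 0 -110 0 255;0 0 -110 0 255")

```text
time: 6.08
ee_pos: [0.4501, -0.357, 0.133]
tcp_rot: [-179.9, -0.1, 104.3]
wrist_force: [0.1, -0.5, -3.9]
opening: 0.0292
grasp_force: 40.2
```

```bash
python3 - <<'E'
from h import *
o=bot.get_obs();print(o['ee_pos'],o['opening'],o['wrist_force'],o['grasp_force']);go(.5265,-.161,.13,97.5)
E
```

```text
[ 0.45013877 -0.35697924  0.13295314] 0.029219746148892424 [ 0.12642128 -0.49374212 -3.93106632] 40.18220240017399
shift [171.1 122.3   3.1] turn 6.78 t 6.08
```

Clip lifted (about 3.5 N of weight), so on to the pad.

send_rows(targets="40 28 0 2 255;80 57 0 4 255;125 90 0 6 255;160 114 2 6.8 255;171 122 20 6.8 255;171 122 55 6.8 255;171 122 85 6.8 255;171 122 100 6.8 255;171 122 107 6.8 255;171 122 107 6.8 255;171 122 111 6.8 255;171 122 111 6.8 255;171 122 112.5 6.8 255;171 122 112.5 6.8 255")

```text
time: 7.82
ee_pos: [0.5267, -0.1615, 0.0222]
tcp_rot: [180.0, 0.0, 97.5]
wrist_force: [0.0, -0.3, -2.8]
opening: 0.029
grasp_force: 40.3
```

send_rows(targets="0 0 1 0 255;0 0 2 0 255;0 0 2 0 255")

```text
time: 8.2
ee_pos: [0.5266, -0.1615, 0.0201]
tcp_rot: [-180.0, -0.0, 97.5]
wrist_force: [-0.5, 0.3, -3.7]
opening: 0.029
grasp_force: 40.3
```

send_rows(targets="0 0 0.7 0 255;0 0 0.7 0 255")

```text
time: 8.45
ee_pos: [0.5267, -0.1615, 0.0194]
tcp_rot: [-180.0, -0.0, 97.5]
wrist_force: [-0.4, 0.2, -3.2]
opening: 0.029
grasp_force: 40.3
```

send_rows(targets="0 0 0.8 0 255;0 0 0.8 0 255")

```text
time: 8.7
ee_pos: [0.5268, -0.1616, 0.0192]
tcp_rot: [180.0, 0.0, 97.5]
wrist_force: [-2.0, 0.0, 2.8]
opening: 0.0289
grasp_force: 40.8
```

send_rows(targets="0 0 0.5 0 180;0 0 0 0 100;0 0 0 0 0;0 0 0 0 0;0 0 0 0 0;0 0 -15 0 0;0 0 -50 0 0;0 0 -90 -5 0;0 0 -120 -15 0;0 0 -130 -25 0;0 0 -130 -35 0;0 0 -130 -45 0;0 0 -130 -55 0;0 0 -130 -65 0;0 0 -130 -75 0;0 0 -130 -85 0;0 0 -130 -90 0;0 0 -130 -90 0;0 0 -130 -90 0")

```text
time: 11.08
ee_pos: [0.5268, -0.1616, 0.1493]
tcp_rot: [-180.0, 0.0, -172.6]
wrist_force: [0.3, 1.4, 0.4]
opening: 0.0853
grasp_force: 0.0
```

```bash
python3 - <<'E'
from h import *
o=bot.get_obs();print(o['ee_pos'],o['tcp_rot'],o['q'],o['time'])
np.save('Tpad.npy',T_tool(o));im=camera('wrist');cv2.imwrite('wpad.png',im)
uv=proj('wrist',[[.5265,-.1615,.06]],T_tool(o))[0];print(uv)
x,y=int(uv[0]),int(uv[1]);x0,y0=max(0,x-70),max(0,min(y-52,420-105));print(x0,y0)
cv2.imwrite('pics/wpad.png',cv2.resize(im[y0:y0+105,x0:x0+140],None,fx=5,fy=5,interpolation=cv2.INTER_CUBIC))
E
```

```text
[ 0.52679487 -0.16156068  0.14926661] [-1.79986036e+02  3.27551790e-02 -1.72633100e+02] [-1.70505108e+01  4.25263223e+00  2.72132816e+00  8.84330980e+01
  8.25291737e-04 -2.44174070e+01] 11.075
[281.96897298 207.69862344]
211 155
```

View pics/wpad.png

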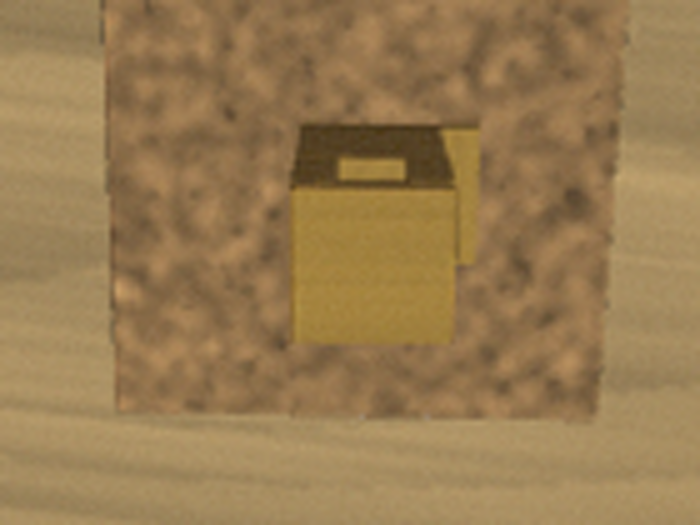

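The clip stands upright on the pad, square to the tool. Its top face corners in the crop are (290,187), (455,187), (453,345) and (294,345), and the lip is on the right (world +y).

```bash
python3 - <<'E'
from h import *
T=np.load('Tpad.npy')
p=hit('wrist',np.array([[290,187],[455,187],[453,345],[294,345]])/5+[211,155],.06,T);print(p)
c=p.mean(0);e=p[0]-p[3]+p[1]-p[2];print(c,'yaw x axis',np.degrees(np.arctan2(-e[1],-e[0])))
go(c[0],c[1],.0193,-172.5)
E
```

```text
[[ 0.51385785 -0.17473805  0.06      ]
 [ 0.51010051 -0.14567373  0.06      ]
 [ 0.53975601 -0.14160316  0.06      ]
 [ 0.54350581 -0.17059178  0.06      ]]
[ 0.52680505 -0.15815168  0.06      ] yaw x axis 7.8884403107691154
shift [ -0.4   3.4 129.8] turn -0.11 t 11.12
```

send_rows(targets="0 2.5 50 0 0;0 2.5 95 0 0;0 2.5 120 0 0;0 2.5 129.8 0 0;0 2.5 129.8 0 0;0 2.5 129.8 0 120;0 2.5 129.8 0 150;0 2.5 129.8 0 255;0 2.5 129.8 0 255;0 2.5 129.8 0 255;0 2.5 129.8 0 255;0 2.5 129.8 0 255", newtons=40)

```text
time: 12.62
ee_pos: [0.5269, -0.1593, 0.0197]
tcp_rot: [-180.0, 0.1, -172.5]
wrist_force: [-0.7, -1.1, 6.0]
opening: 0.0289
grasp_force: 41.3
```

send_rows(targets="0 0 -10 0 255;0 0 -40 0 255;0 0 -80 0 255;0 0 -110 0 255;0 0 -120 0 255;0 0 -120 0 255")

```text
time: 13.38
ee_pos: [0.5264, -0.159, 0.1386]
tcp_rot: [180.0, -0.0, -172.5]
wrist_force: [0.4, 0.5, -3.7]
opening: 0.0287
grasp_force: 40.3
```

```bash
python3 - <<'E'
from h import *
o=bot.get_obs();print(o['ee_pos'],o['opening'],o['wrist_force'],o['grasp_force'])
th=np.radians(7.4);p=np.array([.5015,.0324])+np.array([[np.cos(th),-np.sin(th)],[np.sin(th),np.cos(th)]])@[-.045,0];print(p)
go(*p,.115-.041+.0153,-172.6)
E
```

```text
[ 0.52635084 -0.15902531  0.13855355] 0.02872257719147869 [ 0.39263068  0.5243707  -3.67331008] 40.30579000711441
[0.4568748 0.0266042]
shift [ 44.7 193.1  49.3] turn 0.08 t 13.38
```

send_rows(targets="44.7 20 0 0 255;44.7 60 0 0 255;44.7 110 0 0 255;44.7 155 0 0 255;44.7 185 10 0 255;44.7 193 30 0 255;44.7 193 45 0 255;44.7 193 48.9 0 255;44.7 193 48.9 0 255;44.7 193 48.9 0 255")

```text
time: 14.62
ee_pos: [0.4573, 0.0261, 0.0905]
tcp_rot: [-180.0, 0.0, -172.6]
wrist_force: [0.3, -0.2, -3.4]
opening: 0.0292
grasp_force: 40.7
```

```bash
python3 - <<'E'
from h import *
o=bot.get_obs();print(o['ee_pos'],o['tcp_rot'],o['wrist_force'])
a=camera('side');b=camera('wrist');t=camera('top');cv2.imwrite('s1.png',a);cv2.imwrite('w1.png',b)
u=proj('side',[o['ee_pos']+[0,0,.025],[.5015,.0324,.115]]);print(u)
x,y=u.mean(0).astype(int);A=cv2.resize(a[y-30:y+30,x-40:x+40],(400,300),interpolation=cv2.INTER_CUBIC);B=cv2.resize(b,(400,300),interpolation=cv2.INTER_AREA)
u=proj('top',[[.48,.03,.115]])[0].astype(int);C=cv2.resize(t[u[1]-30:u[1]+30,u[0]-40:u[0]+40],(400,300),interpolation=cv2.INTER_CUBIC)
D=cv2.resize(b[150:360,140:420],(400,300),interpolation=cv2.INTER_CUBIC)
cv2.imwrite('pics/pre.png',np.vstack([np.hstack([A,B]),np.hstack([C,D])]));print(x,y)
go(.47166,.0286,.0895,-172.6)
E
```

```text
[0.4572953  0.02608209 0.09053528] [-1.79994333e+02  4.52231753e-02 -1.72566414e+02] [ 0.30422013 -0.22868567 -3.43394912]
[[217.76968815 188.111537  ]
 [233.1893334  181.88701985]]
225 184
shift [-14.6   0.4   1. ] turn 0.06 t 14.78
```

View pics/pre.png

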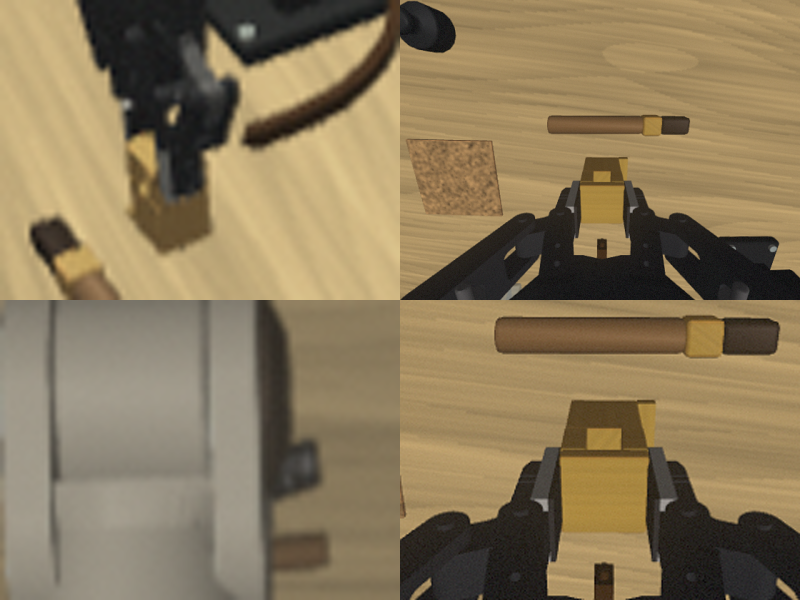

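The wrist crop shows the bar tip at (604,565), centred between the clip's flanks (562 and 648, so mid 605). The brush is well clear. Advancing carefully.

send_rows(targets="-8 0.3 0.7 0 255;-16 0.3 0.7 0 255;-22 0.3 0.7 0 255;-27 0.3 0.7 0 255;-31 0.3 0.7 0 255;-34 0.3 0.7 0 255;-37 0.3 0.7 0 255;-40 0.3 0.7 0 255")

```text
time: 15.78
ee_pos: [0.4967, 0.032, 0.0893]
tcp_rot: [180.0, 0.0, -172.5]
wrist_force: [0.4, -1.8, -2.7]
opening: 0.0289
grasp_force: 40.7
```

send_rows(targets="-3 0 0 0 255;-6 0 0 0 255;-9 0 0 0 255;-12 0 0 0 255;-15 0 0 0 255;-15 0 0 0 255")

```text
time: 16.52
ee_pos: [0.5116, 0.034, 0.0892]
tcp_rot: [-180.0, -0.0, -172.5]
wrist_force: [-0.2, -0.7, -2.7]
opening: 0.0291
grasp_force: 40.7
```

send_rows(targets="-7 0 0 0 255;-14 0 0 0 255;-20 0.1 0 0 255;-27.6 0.4 0 -4 255;-35.3 1.2 0 -8 255;-42.8 2.5 0 -12 255;-42.8 2.5 0 -12 255")

```text
time: 17.4
ee_pos: [0.5539, 0.0421, 0.089]
tcp_rot: [180.0, -0.0, -160.5]
wrist_force: [0.3, -0.5, -3.5]
opening: 0.0291
grasp_force: 40.7
```

send_rows(targets="-7.7 0.3 0 -4 255;-15.3 1.1 0 -8 255;-22.8 2.4 0 -12 255;-30.2 4.3 0 -16 255;-37.5 6.6 0 -20 255;-44.6 9.5 0 -24 255;-44.6 9.5 0 -24 255")

```text
time: 18.27
ee_pos: [0.5924, 0.066, 0.0891]
tcp_rot: [180.0, -0.0, -136.6]
wrist_force: [0.0, -0.4, -4.0]
opening: 0.0288
grasp_force: 40.7
```

send_rows(targets="-7.7 0.3 0 -4 255;-15.3 1.1 0 -8 255;-22.8 2.4 0 -12 255;-30.2 4.3 0 -16 255;-37.5 6.6 0 -20 255;-44.6 9.5 0 -24 255;-44.6 9.5 0 -24 255")

```text
time: 19.15
ee_pos: [0.618, 0.1035, 0.0892]
tcp_rot: [180.0, -0.0, -112.6]
wrist_force: [-0.1, -0.0, -3.2]
opening: 0.029
grasp_force: 40.7
```

send_rows(targets="-7.7 0.3 0 -4 255;-15.3 1.1 0 -8 255;-22.8 2.4 0 -12 255;-30.2 4.3 0 -16 255;-37.5 6.6 0 -20 255;-44.6 9.5 0 -24 255;-54.8 14.7 0 -30 255;-54.8 14.7 0 -30 255")

```text
time: 20.15
ee_pos: [0.6253, 0.1597, 0.0892]
tcp_rot: [180.0, -0.0, -82.7]
wrist_force: [-1.0, 0.5, -3.7]
opening: 0.0292
grasp_force: 40.7
```

```bash
python3 - <<'E'
from h import *
o=bot.get_obs();print(o['ee_pos'],o['tcp_rot'],o['wrist_force'])
for t,x,y in((7.4,.5015,.0324),(7.0,.5012,.0321),(7.7,.5017,.0326)):
    R=Ro.from_euler('z',t,degrees=True).as_matrix();print(R.T@(o['ee_pos']-[x,y,0])*1000)
E
```

```text
[0.62531867 0.15974626 0.08924185] [ 1.79983695e+02 -3.64677261e-03 -8.26648710e+01] [-1.01621985  0.54191251 -3.65136785]
[139.18903878 110.33831091  89.24185256]
[138.74967103 111.56853999  89.24185256]
[139.53986434 109.43661024  89.24185256]
```

send_rows(targets="-5 0 0 0 255;-10 0 0 0 255;-14 0 0 0 255;-16 0 0 0 255;-16 0 0 0 255")

```text
time: 20.78
ee_pos: [0.6235, 0.1757, 0.0892]
tcp_rot: [180.0, -0.0, -82.5]
wrist_force: [0.4, -0.1, -3.2]
opening: 0.0289
grasp_force: 40.7
```

send_rows(targets="-1 0 0 0 255;-2 0 0 0 255;-2 0 0 0 255")

```text
time: 21.15
ee_pos: [0.6234, 0.1763, 0.0893]
tcp_rot: [180.0, -0.1, -82.6]
wrist_force: [1.0, -6.4, -3.3]
opening: 0.0292
grasp_force: 40.8
```

send_rows(targets="-1 0 0 0 255;-1 0 0 0 255")

```text
time: 21.4
ee_pos: [0.6234, 0.1764, 0.0893]
tcp_rot: [180.0, -0.2, -82.6]
wrist_force: [0.4, -9.8, -2.7]
opening: 0.0289
grasp_force: 40.8
```

Firm straight contact with no side load, so this should be the shoulder. Easing off the press, setting the clip down on the bar and checking before release.

send_rows(targets="1.5 0 1 0 255;1.5 0 2 0 255;1.5 0 2.5 0 255;1.5 0 2.5 0 255")

```text
time: 21.9
ee_pos: [0.6237, 0.1764, 0.0873]
tcp_rot: [-180.0, -0.1, -82.5]
wrist_force: [1.1, -5.5, 0.1]
opening: 0.0292
grasp_force: 41.1
```

```bash
python3 - <<'E'
from h import *
o=bot.get_obs();print(o['ee_pos'],o['wrist_force'])
a=camera('side');b=camera('wrist')
u=proj('side',[o['ee_pos']+[0,0,.025]]);x,y=u[0].astype(int)
A=cv2.resize(a[y-30:y+30,x-40:x+40],(400,300),interpolation=cv2.INTER_CUBIC)
D=cv2.resize(b[150:360,140:420],(400,300),interpolation=cv2.INTER_CUBIC)
cv2.imwrite('pics/home.png',np.hstack([A,D]))
E
```

```text
[0.62367432 0.17644429 0.08725322] [ 1.12043105 -5.46071775  0.08874894]
```

View pics/home.png

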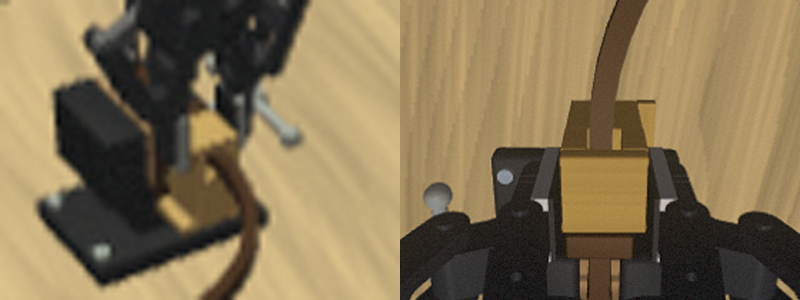

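The wrist crop shows the brown shoulder at (600,245) right against the clip's far end. The lip at (648,120) is towards the inside of the bend. Releasing now.

send_rows(targets="0 0 0 0 200;0 0 0 0 150;0 0 0 0 80;0 0 0 0 0;0 0 0 0 0;0 0 0 0 0;0 0 -10 0 0;0 0 -40 0 0;0 0 -80 0 0;0 0 -120 0 0;0 0 -150 0 0;0 0 -150 0 0;0 0 -150 0 0;0 0 -150 0 0")

```text
time: 23.75
ee_pos: [0.623, 0.1769, 0.2356]
tcp_rot: [179.9, -0.0, -82.5]
wrist_force: [-0.3, 0.7, -1.1]
opening: 0.0856
grasp_force: 0.0
```

```bash
python3 - <<'E'
from h import *
o=bot.get_obs();print(o['ee_pos'],o['time'])
a=camera('side');b=camera('wrist')
u=proj('side',[[.6235,.1765,.11]]);x,y=u[0].astype(int)
A=cv2.resize(a[y-30:y+30,x-40:x+40],(400,300),interpolation=cv2.INTER_CUBIC)
u=proj('wrist',[[.6235,.1765,.11]],T_tool(o));x,y=u[0].astype(int)
D=cv2.resize(b[y-45:y+45,x-60:x+60],(400,300),interpolation=cv2.INTER_CUBIC)
cv2.imwrite('pics/end.png',np.hstack([A,D]))
E
```

```text
[0.62297111 0.17691446 0.2355763 ] 23.75
```

View pics/end.png

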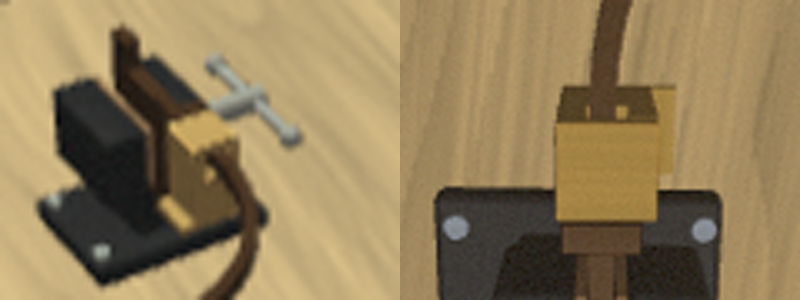

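The clip hangs square and upright on the bar, touching the shoulder at crop (600,225), with its lip to the inside of the bend.

```bash
python3 -c "
from workcell import ticket
print(ticket.job_done())"
```

```text
the job is handed in; nothing more can be done
None
```

The brass clip is on the bar, released against the shoulder with its lip facing the inside of the bend. I handed the job in at about 24 s, but the hand-in returned no verdict; the final pictures show the clip hanging upright and square, and I saw no contact with the other things on the bench.

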